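# Light and open the child-safe plant feed

## Robot

A 7-joint arm with a two-finger parallel gripper is mounted at the origin on the work surface. World frame = base frame: x ahead of the robot, y to its left, z up, the work surface at z = 0. Lengths are in m, angles in degrees, forces in N, time in s.
With the tool pointing down it reaches from about 0.425 to 0.95 m from the base axis. Payload 4.7 kg.
Tool frame: the origin (TCP) lies at the very end of the fingers, on their centre line; the grasp point (between the pads) lies bot.grip_depth behind it (bot.grip_depth is the distance from the TCP to the grasp point, in m); z points along the fingers, y is the line along which they close (so a half turn about z gives the same grasp; the last joint's range is limited). The gripper opens to 87 mm and grips with 3 to 60 N. Pads are 19 mm wide; open, the fingers measure 117 mm over their backs; the gripper's body (75 mm by 190 mm) begins 51 mm behind the grasp point.
Start: joints at [-66.228, 26.849, -2.785, 87.806, 1.381, 65.374, -4.715], TCP at [0.29, 0.61, 0.223] pointing down, gripper open.
Joint ranges: [-148.3, 148.3], [-19.14, 114.17], [-79.39, 73.82], [5.75, 140.21], [-59.74, 239.74], [12.07, 113.84], [-152.46, 152.46]. Speed limits (degrees/s): [147.25, 147.25, 180, 180, 180, 180, 180].

## Interface

Orientations are given as [roll, pitch, yaw] about the fixed x, y, z axes, in that order (R = Rz(yaw) Ry(pitch) Rx(roll)).
In Python, from plant import bot gives the robot as it stands.
- The arm moves only by the tool move_tool, called after "Emit:" by a JSON object that holds its "fn" and its "kwargs". Schema: {"type":"object","properties":{"plan":{"type":"array","items":{"type":"array","items":{"type":"array","items":{"type":"number"},"minItems":5,"maxItems":5},"minItems":1,"maxItems":8},"minItems":1,"maxItems":1},"only":{"type":"string"},"quiet":{"type":"boolean"},"lines":{"type":"string"}},"required":["plan"],"additionalProperties":false}. plan is a list that holds a single list of rows (three levels of brackets), with 1 to 8 rows, each of 5 numbers: dx, dy, dz in shares of 0.75 m (1.0 is 0.75 m), then a turn about the tool's z in a scale on which 1.0 is 120 degrees, then the opening from 0.0 (shut) to 1.0 (fully open); each row is the pose to reach, as a shift and turn from the pose commanded when the call began, along the tool's axes at that moment; what a row does not reach only later rows make up. A row lasts 1/8 s, in which the tool goes at most 0.0625 m and 10.7 degrees, less where a joint would pass 70% of its speed; a pose out of reach is approached as far as the arm can. The fingers move at their own pace and stop on an object; the grip force is fixed at half the most. Time passes only in rows, so rows that do not move let the fingers close. The tool returns the time, the measured TCP pose, the force, the opening and the grip force at its end. only (a regular expression) keeps the lines of the reply that match it, lines (a string "A,B") keeps lines A to B, and quiet returns only ok. Input that does not fit is refused with a message, and nothing moves.
- bot.get_state(): the state, without advancing time (a new reading comes with each control period).
- bot.read_camera(name): name is "scene" or "top" or "wrist"; returns a dict with "frame" (420x560x3 uint8, blue, green, red), "fx", "fy", "cx", "cy" (pixels), "R" (3x3) and "t" (3): a world point X has camera coordinates R X + t. Camera axes: x right, y down, z forward; pixel columns grow to the right and rows downward; lengths in m; the calibration is good to about 2 mm. The wrist camera is an equidistant fisheye: a pixel r from the principal point sees the ray r / f radians off the axis. A picture is of the moment at which its call begins. There is no depth.
- bot.close_job(): hands the job in; it is judged then, once.
Trained networks look in a picture, given as the dict that the camera call returned (one of the last four; its "shot" number tells which), for a name from the list of things; names that differ only in an ending like _2 or _b are one class to them, and where a whole thing is asked for, a point or a joint stands for the part that bears it (a point fixed in the world has none). Each returns a list of dicts, best first, with "score" (0 to 1); they miss things now and then, are a little off and sometimes report something else, mostly with a low value. They report only what shows in the picture. A call takes as long as a camera call. They do not tell look-alikes from the thing itself.
- bot.look_for(picture, query): "centre" ([x, y, z] in m, in world coordinates, good to about 4 mm: the middle of the surface that is visible of it).
- bot.cut_out(picture, query): "region" (420x560 bool, what is visible of it).
- bot.landmark_of(picture, query): "centre" ([x, y, z] in m, in world coordinates, good to about 4 mm: a listed point, or the origin of a listed thing).
The state is a dict: "time": time; "joint_positions": joint angles; "joint_vel": joint speeds; "tau": joint torques, N m; "eef_pos": TCP position; "ee_rot": TCP orientation; "ft_force": force on the tool from outside, world axes, zero at the start; "torque": the same for the moment, N m; "width": opening from 0.0 (shut) to 1.0 (fully open); "grasp_force": force on a finger pad.
Only numpy, scipy, OpenCV 4.12 (cv2) and the standard library are available. Lean on these libraries where they do the work, as an engineer would, in place of code of your own. Each camera call takes 0.05 s, during which the arm holds its last target. There are 200 camera calls.

## Task

Swivel and tilt the desk lamp so that its beam points straight at the orange cap of the green plant-feed bottle, and let go of the lamp. Then open the bottle: press the push-and-turn safety cap down, twist it anticlockwise until it is free, and lift it straight up. Finish while still holding the cap level, about 6 cm above the bottle's neck, with the lamp still aimed there and the other things on the desk left where they are.

Things in the scene. Friction and masses are not known exactly. Their poses are not given: they have to be found in the camera images.
- bottle: Green plant-feed bottle, 72 across, fixed in a wooden caddy 110 x 110 x 30 that is screwed to the desk: it neither moves nor turns. Origin: centre of the caddy's underside, on the desk. z up. Sloping shoulder from 72 across at height 85 to the neck (34 across) at height 98.
- bottle_neck (a point): Centre of the top of the bottle's neck, 129 above the desk, on the bottle's axis. Axes as the bottle. In the locked state this point is inside the cap, 23 above the cap's underside. A white sprung seal disc, 26 across, stands 7 above it once the cap is off.
- cap: Round ribbed orange push-and-turn cap, 56 across, 34 tall, 40 g; a raised white radial stripe on top points along its +x. Origin: centre of its underside, 106 above the desk when locked (top at 140, shoulder 8 to 21 below its rim); z up. Locked, its x lies along the bottle's x. Grip its sides from above at any yaw. Opens by press, then anticlockwise turn (see seal).
- lamp_pivot (a point): Centre of the grey lamp head, 225 above the desk, where the vertical swivel axis and level tilt axis cross. Turns with the head: x along the beam, out of the bell mouth (94 across, 55 ahead); y the tilt axis; the tail runs along -x. The head is 66 across here, in a fork 88 wide on a 14 mm post; fixed round base 130 across.
- lamp_knob (a point): Centre of the black ball, 24 across, at the end of the lamp head's steel tail rod (9 thick), 120 behind the pivot on the beam's line (at -x). Pinch it from above across the tail and carry it to aim the lamp; both joints stay where they are left. Axes as lamp_pivot.
- lamp_swivel (a joint): Swivel of the lamp about the vertical, rad, growing anticlockwise seen from above, -2.0 to 2.0; zero differs per lamp placement. Friction 0.12 N m.
- lamp_tilt (a joint): Tilt of the lamp head, rad: 0 is a level beam, positive points the beam down (knob up), -0.2 to 1.2. Friction 0.12 N m.
- seal (a joint): Sprung seal under the cap, m: how far the cap is pressed down, 0 to 0.007. It pushes up with 4 N, 10 N fully pressed. Inner lugs block turning until the cap is pressed 4 mm. Held down, it turns anticlockwise from above: past 51 degrees it can be lifted, at 129 it meets a stop; 70 to 90 is good. Clockwise is blocked.
- cactus: small loose cactus in a terracotta pot, 76 wide, 118 tall (mm); a bystander. Origin: centre of its underside.
- mug: loose white ceramic mug, 80 wide, 90 tall, handle at its +y (mm); a bystander. Origin: centre of its underside.
- pen_cup: loose round wooden pen cup with pencils, 72 wide, 125 tall (mm); a bystander. Origin: centre of its underside.
- notebook: loose yellow notebook lying flat, 152 x 107, 21 thick (mm); a bystander. Origin: centre of its underside.
- stapler: loose red and black stapler, 130 long (along x), 34 wide, 42 tall (mm); a bystander. Origin: centre of its underside.
- clip_tray: loose square wooden clip tray, 90 x 90, 30 tall (mm); a bystander. Origin: centre of its underside.
Mind the look-alikes: they are no part of the job. What is shaped like the cap but pink or yellow is not meant.

How it is judged (in metres and radians):
On the way, in this order (a step that is already met when the one before it is completed fails the run):
1. the lamp is aimed at the cap (beam's centre line within 40 mm up/down and sideways of the neck's top) and let go (x of bottle_neck in the frame of lamp_pivot above 0.08 m and y of bottle_neck in the frame of lamp_pivot between -0.04 and 0.04 m and z of bottle_neck in the frame of lamp_pivot between -0.04 and 0.04 m and velocity of joint lamp_swivel between -0.1 and 0.1 rad/s and velocity of joint lamp_tilt between -0.1 and 0.1 rad/s and contact force between the fingers and lamp below 0.1 N), for 0.2 s.
2. the cap is pressed down at least 3 mm against its spring (value of joint seal above 0.003 m), for 0.05 s.
3. the cap, still on the neck, is twisted at least 46 degrees (angle between the x axis of cap and the x axis of bottle, either way round above 0.8 rad and z of cap in the frame of bottle_neck below -0.014 m and horizontal distance between cap and bottle_neck below 0.006 m), for 0.05 s.
At the end, for the whole second after the job is handed in: The gripper still holds the cap, at rest, upright within 14 degrees, its underside 30 to 120 mm above the top of the neck and within 30 mm of the bottle's axis, not touching the bottle; the lamp's beam line still passes within 40 mm, up/down and sideways, of the neck's top (z of cap in the frame of bottle_neck between 0.03 and 0.12 m and horizontal distance between cap and bottle_neck below 0.03 m and angle between cap's own z axis and vertical below 0.25 rad and contact force between the fingers and cap above 1 N and contact force between cap and bottle below 0.05 N and linear speed of cap below 0.03 m/s and x of bottle_neck in the frame of lamp_pivot above 0.08 m and y of bottle_neck in the frame of lamp_pivot between -0.04 and 0.04 m and z of bottle_neck in the frame of lamp_pivot between -0.04 and 0.04 m); the arm keeps its last pose, push and grip.
It fails at once if one of the other things on the desk is shoved (over 30 mm) (distance of any of cactus, mug, pen_cup, notebook, stapler, clip_tray from where it was at the start of the episode above 0.03 m).
It fails at once if one of the other things on the desk is tipped (angle between any of cactus, mug, pen_cup, notebook, stapler, clip_tray's own z axis and vertical above 0.4 rad).
It also fails if it takes over 58 s, if anything falls off the work surface, if the arm or the gripper's body presses on something with over 40 N, if the wrist force passes 120 N, or if a joint passes its speed limit or range.

## Working session

There is one attempt and no reset: what is moved stays moved. The work goes in short steps, Python scripts to look and compute and a tool call to move; the robot and the scene stay as the last step left them, time stands still between calls to the robot, and variables do not carry over. Pictures are saved under pics/ and viewed, at most 10 in all, crops included, and the job is handed in when it is done.

```bash
mkdir -p pics
```

Create h.py:
```python
from plant import bot
import numpy as np, cv2
np.set_printoptions(precision=4,suppress=True)
def st():
    s=bot.get_state(); print({k:np.round(s[k],4).tolist() for k in ("time","eef_pos","ee_rot","ft_force","width","grasp_force")}); return s
```

Run:
```python
from h import *
st(); print(bot.grip_depth)
ims=[]
for c in ("scene","top"):
    p=bot.read_camera(c); cv2.imwrite(f"pics/{c}0.png",p["frame"])
    for q in ("bottle","bottle_neck","cap","lamp_pivot","lamp_knob","cactus","mug","pen_cup","notebook","stapler","clip_tray"):
        print(c,q,[(np.round(d["centre"],3).tolist(),round(d["score"],2)) for d in bot.landmark_of(p,q)[:3]])
```

```text
{'time': 0.0, 'eef_pos': [0.2896, 0.6091, 0.2215], 'ee_rot': [-179.8883, 0.0043, 154.5731], 'ft_force': [0.2443, -0.2901, 0.4315], 'width': 1.0006, 'grasp_force': 0.0}
0.0187
scene bottle [([0.482, 0.169, 0.001], 0.78)]
scene bottle_neck [([0.483, 0.164, 0.128], 0.97)]
scene cap [([0.482, 0.166, 0.106], 0.75), ([0.623, 0.076, 0.002], 0.71), ([0.617, 0.171, -0.001], 0.67)]
scene lamp_pivot [([0.537, -0.152, 0.222], 0.7), ([0.578, -0.218, 0.316], 0.26)]
scene lamp_knob [([0.58, -0.222, 0.317], 0.75)]
scene cactus [([0.763, 0.125, 0.003], 0.7)]
scene mug [([0.78, -0.132, 0.002], 0.62)]
scene pen_cup [([0.748, -0.008, -0.003], 0.6)]
scene notebook [([0.465, 0.372, 0.004], 0.69)]
scene stapler [([0.438, -0.304, -0.001], 0.73)]
scene clip_tray [([0.626, 0.359, 0.0], 0.62)]
top bottle [([0.482, 0.168, 0.005], 0.88)]
top bottle_neck [([0.479, 0.168, 0.129], 0.95), ([0.776, -0.138, 0.003], 0.16)]
top cap [([0.616, 0.17, 0.005], 0.98), ([0.466, 0.027, -0.002], 0.94), ([0.482, 0.165, 0.107], 0.79)]
top lamp_pivot [([0.534, -0.151, 0.228], 0.76), ([0.765, 0.128, -0.002], 0.37)]
top lamp_knob [([0.581, -0.221, 0.318], 0.72), ([0.482, 0.162, 0.104], 0.36), ([0.458, 0.372, -0.0], 0.18)]
top cactus [([0.767, 0.124, -0.004], 0.93)]
top mug [([0.778, -0.139, 0.005], 0.88)]
top pen_cup [([0.748, -0.004, -0.002], 0.68)]
top notebook [([0.457, 0.371, 0.001], 0.79)]
top stapler [([0.433, -0.306, -0.002], 0.87)]
top clip_tray [([0.619, 0.361, 0.001], 0.95)]
```

View pics/scene0.png

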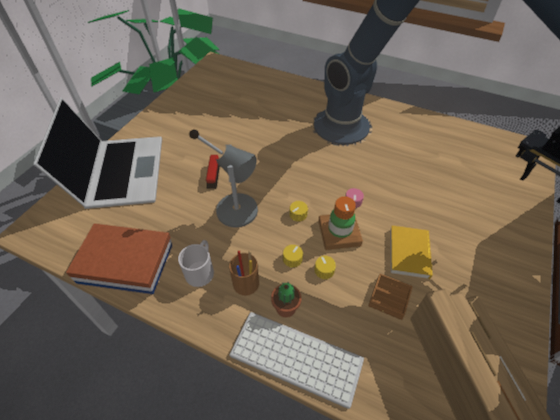

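View pics/top0.png

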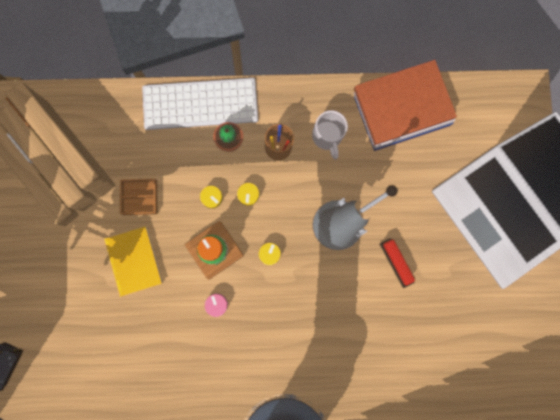

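The scene view shows the orange cap on the bottle at (345,207), the lamp head at (237,165) and its knob at (194,134). The top view has them at (209,248), (340,222) and (392,191), which agrees with the network results. The yellow and pink caps are decoys.

Add to h.py:
```python
from scipy.spatial.transform import Rotation as Ro
def delta(target,yaw):
    "tool-axes shift and turn from the measured pose to a tool-down pose"
    s=bot.get_state(); R=Ro.from_euler("xyz",s["ee_rot"],degrees=True)
    t=(s["ee_rot"][2]-yaw+180)%360-180
    print("d",np.round(R.inv().apply(np.array(target)-s["eef_pos"]),4),"turn",round(t,1))
```

Run:
```python
from h import *
delta([.44,.2,.40],123); delta([.5805,-.2215,.40],123)
```

```text
d [-0.3115 -0.3054 -0.1774] turn 31.6
d [-0.6194 -0.6258 -0.1775] turn 31.6
```

The rows are not in the units I measure in: shifts go in shares of 0.75 m and turns go in shares of 120 degrees. I convert before sending: -0.31 m / 0.75 = -0.4133, -0.265 m / 0.75 = -0.3533, 31.6 degrees / 120 = 0.2633.

Emit:
{"fn": "move_tool", "kwargs": {"plan": [[[-0.0267, -0.0267, -0.08, 0, 1], [-0.0667, -0.0667, -0.1467, 0.0417, 1], [-0.12, -0.12, -0.2, 0.0833, 1], [-0.1733, -0.1733, -0.236, 0.125, 1], [-0.2333, -0.2333, -0.236, 0.1667, 1], [-0.2933, -0.2933, -0.236, 0.2083, 1], [-0.3533, -0.3533, -0.236, 0.25, 1], [-0.4133, -0.4133, -0.236, 0.2633, 1]]]}}

```text
time: 2.2
eef_pos: [0.4315, 0.2101, 0.3999]
ee_rot: [179.9, -0.0, 122.9]
ft_force: [0.8, 0.8, 0.6]
width: 0.999
grasp_force: 0.0
```

Run:
```python
from h import *
delta([.5805,-.2215,.40],123)
```

```text
d [-0.4433 -0.1094 -0.0003] turn -0.1
```

To row units: -0.4433 m / 0.75 = -0.5911, -0.42 m / 0.75 = -0.56.

Emit:
{"fn": "move_tool", "kwargs": {"plan": [[[-0.08, -0.0187, 0, 0, 1], [-0.16, -0.0373, 0, 0, 1], [-0.24, -0.0573, 0, 0, 1], [-0.32, -0.0773, 0, 0, 1], [-0.4, -0.0973, 0, 0, 1], [-0.48, -0.1173, 0, 0, 1], [-0.56, -0.1373, 0, 0, 1], [-0.5911, -0.1459, 0, 0, 1]]]}}

```text
time: 3.2
eef_pos: [0.5803, -0.2235, 0.3992]
ee_rot: [-179.9, 0.1, 122.7]
ft_force: [1.0, 0.6, 0.6]
width: 1.004
grasp_force: 0.0
```

Run:
```python
from h import *
for c in ("scene","top","wrist"):
    p=bot.read_camera(c)
    for q in ("lamp_knob","lamp_pivot","cap","bottle_neck"):
        print(c,q,[(np.round(d["centre"],3).tolist(),round(d["score"],2)) for d in bot.landmark_of(p,q)[:2]])
cv2.imwrite("pics/w1.png",p["frame"])
delta([.5805,-.2215,.299],123)
```

```text
scene lamp_knob [([0.576, -0.22, 0.317], 0.88)]
scene lamp_pivot [([0.539, -0.156, 0.221], 0.61)]
scene cap [([0.483, 0.168, 0.104], 0.75), ([0.619, 0.172, -0.002], 0.71)]
scene bottle_neck [([0.48, 0.165, 0.125], 0.97)]
top lamp_knob [([0.578, -0.219, 0.316], 0.64)]
top lamp_pivot []
top cap [([0.617, 0.172, 0.005], 0.96), ([0.342, 0.159, -0.002], 0.88)]
top bottle_neck []
wrist lamp_knob [([0.576, -0.221, 0.311], 0.84)]
wrist lamp_pivot []
wrist cap [([0.624, 0.078, -0.002], 0.69), ([0.464, 0.026, 0.002], 0.57)]
wrist bottle_neck []
d [-0.002  -0.0015  0.1006] turn -0.0
```

View pics/w1.png

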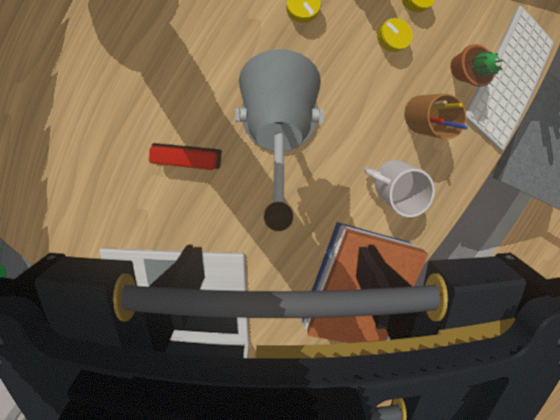

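The wrist view has the knob at (279,216), centred between the fingers, with the tail running along tool x. I'll descend and close.

To row units: 0.102 m / 0.75 = 0.136, 0.0035 m / 0.75 = 0.0047.

Emit:
{"fn": "move_tool", "kwargs": {"plan": [[[0.004, 0, 0.0667, 0, 1], [0.0047, 0, 0.12, 0, 1], [0.0047, 0, 0.136, 0, 1], [0.0047, 0, 0.136, 0, 0], [0.0047, 0, 0.136, 0, 0], [0.0047, 0, 0.136, 0, 0], [0.0047, 0, 0.136, 0, 0], [0.0047, 0, 0.136, 0, 0]]]}}

```text
time: 4.95
eef_pos: [0.5788, -0.2164, 0.2978]
ee_rot: [180.0, 0.0, 123.0]
ft_force: [0.3, -0.3, -0.3]
width: 0.517
grasp_force: 0.0
```

Run:
```python
from h import *
s=st(); 
piv=np.array([.537,-.153,.2245]); nk=np.array([.4815,.1665,.129])
g=s["eef_pos"]-np.array([0,0,bot.grip_depth]) if 0 else np.array(s["eef_pos"])+[0,0,bot.grip_depth]
d0=piv-g; print("dist",np.linalg.norm(d0))
d1=nk-piv
yp=lambda d:(np.arctan2(d[1],d[0]),np.arctan2(-d[2],np.hypot(*d[:2])))
a,b=yp(d0),yp(d1); print(np.degrees(a),np.degrees(b))
yaw0=s["ee_rot"][2]
for f in (.25,.5,.75,1):
    y,p=a[0]+f*(b[0]-a[0]),a[1]+f*(b[1]-a[1])
    k=piv-.12*np.array([np.cos(y)*np.cos(p),np.sin(y)*np.cos(p),-np.sin(p)])
    delta(k-[0,0,bot.grip_depth],yaw0+np.degrees(y-a[0]))
```

```text
{'time': 4.95, 'eef_pos': [0.5788, -0.2164, 0.2978], 'ee_rot': [179.9739, 0.0159, 122.9758], 'ft_force': [0.2867, -0.3269, -0.3102], 'width': 0.5168, 'grasp_force': 0.0}
dist 0.11929104036305224
[123.3995  50.493 ] [99.8545 16.4094]
d [-0.0129 -0.0091  0.0118] turn 5.9
d [-0.0223 -0.0203  0.0259] turn 11.8
d [-0.028  -0.0328  0.0414] turn 17.7
d [-0.03   -0.0458  0.0581] turn 23.5
```

Emit:
{"fn": "move_tool", "kwargs": {"plan": [[[0, 0, 0, 0, 0], [0, 0, 0, 0, 0], [0, 0, 0, 0, 0], [0, 0, 0, 0, 0], [0, 0, 0, 0, 0]]]}}

```text
time: 5.58
eef_pos: [0.5786, -0.2164, 0.2974]
ee_rot: [-180.0, -0.0, 123.0]
ft_force: [0.4, 0.4, 0.5]
width: 0.258
grasp_force: 30.0
```

```bash
python3 -c "
from h import *
st();st()"
```

```text
{'time': 5.575, 'eef_pos': [0.5786, -0.2164, 0.2974], 'ee_rot': [-179.9857, -0.0072, 122.9669], 'ft_force': [0.4083, 0.4384, 0.5107], 'width': 0.2579, 'grasp_force': 29.9684}
{'time': 5.575, 'eef_pos': [0.5786, -0.2164, 0.2974], 'ee_rot': [-179.9857, -0.0072, 122.9669], 'ft_force': [0.4083, 0.4384, 0.5107], 'width': 0.2579, 'grasp_force': 29.9684}
```

Gripped. Now I'll carry the knob along the arc.

To row units: 0.0581 m / 0.75 = 0.0775, 0.0497 m / 0.75 = 0.0663, 23.5 degrees / 120 = 0.1958.

Emit:
{"fn": "move_tool", "kwargs": {"plan": [[[-0.0091, -0.0057, 0.0075, 0.0242, 0], [-0.0172, -0.0121, 0.0157, 0.0492, 0], [-0.024, -0.0193, 0.0249, 0.0733, 0], [-0.0297, -0.0271, 0.0345, 0.0983, 0], [-0.034, -0.0352, 0.0447, 0.1225, 0], [-0.0373, -0.0437, 0.0552, 0.1475, 0], [-0.0393, -0.0524, 0.0663, 0.1717, 0], [-0.04, -0.0611, 0.0775, 0.1958, 0]]]}}

```text
time: 6.58
eef_pos: [0.5565, -0.2658, 0.2388]
ee_rot: [180.0, -0.1, 99.3]
ft_force: [-0.4, 5.9, -0.2]
width: 0.251
grasp_force: 30.1
```

Emit:
{"fn": "move_tool", "kwargs": {"plan": [[[0, 0, 0, 0, 0], [0, 0, 0, 0, 0]]]}}

```text
time: 6.82
eef_pos: [0.556, -0.2659, 0.2389]
ee_rot: [-179.9, -0.1, 99.5]
ft_force: [-1.9, 4.3, -1.3]
width: 0.249
grasp_force: 30.1
```

Run:
```python
from h import *
for c in ("scene","top","wrist"):
    p=bot.read_camera(c)
    cv2.imwrite(f"pics/{c}2.png",p["frame"])
    for q in ("lamp_knob","lamp_pivot"):
        print(c,q,[(np.round(d["centre"],3).tolist(),round(d["score"],2)) for d in bot.landmark_of(p,q)[:2]])
```

```text
scene lamp_knob [([0.556, -0.267, 0.257], 0.59)]
scene lamp_pivot [([0.54, -0.152, 0.219], 0.96), ([0.75, -0.007, -0.005], 0.23)]
top lamp_knob [([0.557, -0.265, 0.26], 0.76)]
top lamp_pivot [([0.536, -0.152, 0.226], 0.94), ([0.752, -0.004, -0.0], 0.58)]
wrist lamp_knob [([0.555, -0.265, 0.253], 0.61)]
wrist lamp_pivot [([0.537, -0.152, 0.227], 0.74), ([0.775, -0.132, -0.001], 0.6)]
```

View pics/scene2.png

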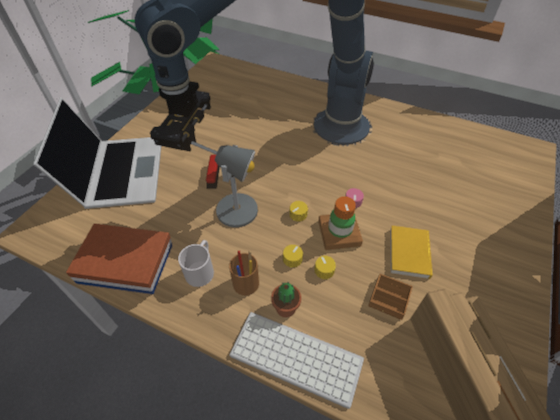

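The lamp head at (240,158) now faces the bottle cap at (345,207). The knob and pivot estimates put the beam within about 5 mm of the neck, so I'll release and rise.

To row units: -0.15 m / 0.75 = -0.2, -0.1 m / 0.75 = -0.1333.

Emit:
{"fn": "move_tool", "kwargs": {"plan": [[[0, 0, 0, 0, 1], [0, 0, 0, 0, 1], [0, 0, 0, 0, 1], [0, 0, 0, 0, 1], [0, 0, 0, 0, 1], [0, 0, -0.0667, 0, 1], [0, 0, -0.1333, 0, 1], [0, 0, -0.2, 0, 1]]]}}

```text
time: 8.28
eef_pos: [0.5564, -0.2665, 0.391]
ee_rot: [180.0, 0.0, 99.5]
ft_force: [0.8, -0.1, 0.4]
width: 0.982
grasp_force: 0.0
```

Run:
```python
from h import *
for c in ("scene","top","wrist"):
    p=bot.read_camera(c)
    cv2.imwrite(f"pics/{c}3.png",p["frame"])
    for q in ("lamp_knob","lamp_pivot","bottle_neck","cap"):
        print(c,q,[(np.round(d["centre"],3).tolist(),round(d["score"],2)) for d in bot.landmark_of(p,q)[:3]])
delta([.4815,.166,.39],65)
```

```text
scene lamp_knob [([0.555, -0.268, 0.257], 0.73), ([0.779, -0.134, 0.003], 0.26)]
scene lamp_pivot [([0.538, -0.155, 0.224], 0.72)]
scene bottle_neck [([0.481, 0.164, 0.129], 0.77)]
scene cap [([0.465, 0.025, -0.001], 0.82), ([0.483, 0.17, 0.106], 0.73), ([0.344, 0.167, 0.001], 0.66)]
top lamp_knob [([0.554, -0.267, 0.259], 0.94)]
top lamp_pivot [([0.534, -0.155, 0.229], 0.92), ([0.478, 0.168, 0.132], 0.27)]
top bottle_neck [([0.478, 0.168, 0.128], 0.96)]
top cap [([0.483, 0.167, 0.106], 0.96), ([0.624, 0.072, 0.004], 0.96), ([0.341, 0.159, -0.003], 0.82)]
wrist lamp_knob [([0.552, -0.267, 0.256], 0.55)]
wrist lamp_pivot [([0.536, -0.154, 0.226], 0.58)]
wrist bottle_neck []
wrist cap []
d [ 0.4388 -0.0029 -0.0008] turn 34.5
```

To row units: 0.439 m / 0.75 = 0.5853, 0.42 m / 0.75 = 0.56, 34.5 degrees / 120 = 0.2875.

Emit:
{"fn": "move_tool", "kwargs": {"plan": [[[0.08, 0, 0, 0.0333, 1], [0.16, 0, 0, 0.075, 1], [0.24, 0, 0, 0.1167, 1], [0.32, 0, 0, 0.1583, 1], [0.4, 0, 0, 0.2, 1], [0.48, 0, 0, 0.2417, 1], [0.56, -0.0027, 0.04, 0.2833, 1], [0.5853, -0.004, 0.1067, 0.2875, 1]]]}}

```text
time: 10.02
eef_pos: [0.4816, 0.1707, 0.3101]
ee_rot: [179.9, -0.3, 65.3]
ft_force: [-0.1, -0.0, -0.0]
width: 1.003
grasp_force: 0.0
```

Emit:
{"fn": "move_tool", "kwargs": {"plan": [[[0, 0, 0.0533, 0, 1], [0, 0, 0.08, 0, 1], [0, 0, 0.08, 0, 1]]]}}

```text
time: 10.4
eef_pos: [0.4804, 0.1657, 0.2481]
ee_rot: [-179.9, 0.2, 65.0]
ft_force: [0.6, 0.5, 0.6]
width: 0.998
grasp_force: 0.0
```

Run:
```python
from h import *
p=bot.read_camera("wrist"); cv2.imwrite("pics/w4.png",p["frame"])
for q in ("bottle_neck","cap"):
    print(q,[(np.round(d["centre"],3).tolist(),round(d["score"],2)) for d in bot.landmark_of(p,q)[:3]])
delta([.4815,.167,.113],65)
```

```text
bottle_neck []
cap [([0.467, 0.026, 0.005], 0.8), ([0.341, 0.161, 0.002], 0.8), ([0.486, 0.168, 0.107], 0.68)]
d [ 0.0001 -0.0012  0.1377] turn -0.0
```

View pics/w4.png

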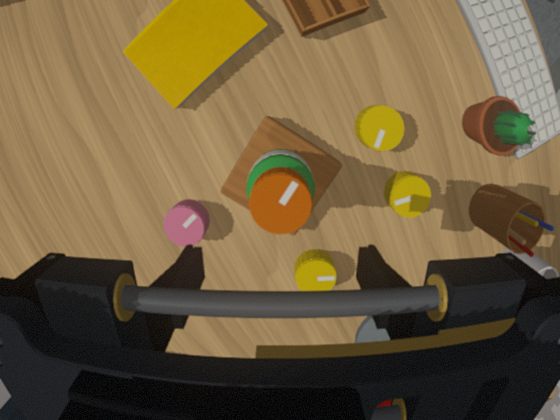

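The wrist view has the orange cap top at (281,201), centred between the fingers. I'll check it against the projection.

Run:
```python
from h import *
p=bot.read_camera("wrist")
hsv=cv2.cvtColor(p["frame"],cv2.COLOR_BGR2HSV)
m=cv2.inRange(hsv,(5,180,100),(14,255,255)); m[:160]=0;m[250:]=0;m[:,:240]=0;m[:,325:]=0
c=cv2.convexHull(np.argwhere(m)[:,::-1].astype(np.int32)); print(cv2.minEnclosingCircle(c), cv2.boundingRect(c))
R,t=np.array(p["R"]),np.array(p["t"])
def ray(u,v):
    a,b=(u-p["cx"])/p["fx"],(v-p["cy"])/p["fy"]; th=np.hypot(a,b)
    d=np.array([a/th*np.sin(th),b/th*np.sin(th),np.cos(th)]); return R.T@d
o=-R.T@t
P=[]
for u,v in c[:,0]:
    d=ray(u,v); P.append((o+d*(.140-o[2])/d[2])[:2])
P=np.array(P); (cx,cy),r=cv2.minEnclosingCircle((P*1000).astype(np.float32)); print(cx,cy,r, o)
```

```text
((278.44610595703125, 201.92564392089844), 32.591514587402344) (246, 170, 64, 65)
483.1043701171875 167.95590209960938 29.529644012451172 [0.5171 0.2392 0.4122]
```

To row units: 0.1355 m / 0.75 = 0.1807, 0.125 m / 0.75 = 0.1667.

Emit:
{"fn": "move_tool", "kwargs": {"plan": [[[0.0013, 0, 0.0667, 0, 1], [0.002, 0, 0.1333, 0, 1], [0.002, 0, 0.1667, 0, 1], [0.002, 0, 0.1807, 0, 1], [0.002, 0, 0.1807, 0, 0.5], [0.002, 0, 0.1807, 0, 0.5], [0.002, 0, 0.1807, 0, 0.5], [0.002, 0, 0.1807, 0, 0.5]]]}}

```text
time: 11.6
eef_pos: [0.4821, 0.1679, 0.1146]
ee_rot: [-180.0, -0.1, 65.0]
ft_force: [0.2, -1.5, 2.9]
width: 0.637
grasp_force: 30.1
```

Emit:
{"fn": "move_tool", "kwargs": {"plan": [[[0, 0, 0, 0, 0], [0, 0, 0, 0, 0], [0, 0, 0, 0, 0]]]}}

```text
time: 11.98
eef_pos: [0.4821, 0.1678, 0.1141]
ee_rot: [-180.0, -0.0, 65.0]
ft_force: [-0.8, 1.7, 3.3]
width: 0.639
grasp_force: 30.0
```

To row units: 0.008 m / 0.75 = 0.0107, 0.006 m / 0.75 = 0.008.

Emit:
{"fn": "move_tool", "kwargs": {"plan": [[[0, 0, 0.004, 0, 0], [0, 0, 0.008, 0, 0], [0, 0, 0.0107, 0, 0], [0, 0, 0.0107, 0, 0]]]}}

```text
time: 12.48
eef_pos: [0.4822, 0.1679, 0.1075]
ee_rot: [-179.9, -0.1, 65.0]
ft_force: [-5.4, -0.5, 18.9]
width: 0.639
grasp_force: 30.0
```

To row units: -80 degrees / 120 = -0.6667.

Emit:
{"fn": "move_tool", "kwargs": {"plan": [[[0, 0, 0, -0.0833, 0], [0, 0, 0, -0.1667, 0], [0, 0, 0, -0.25, 0], [0, 0, 0, -0.3333, 0], [0, 0, 0, -0.4167, 0], [0, 0, 0, -0.5, 0], [0, 0, 0, -0.5833, 0], [0, 0, 0, -0.6667, 0]]]}}

```text
time: 13.48
eef_pos: [0.4809, 0.1685, 0.1075]
ee_rot: [-180.0, -0.2, 145.3]
ft_force: [-7.4, 0.7, 18.6]
width: 0.641
grasp_force: 30.1
```

Run:
```python
from h import *
p=bot.read_camera("wrist"); cv2.imwrite("pics/w5.png",p["frame"]); st()
```

```text
{'time': 13.525, 'eef_pos': [0.481, 0.1684, 0.1075], 'ee_rot': [179.9987, -0.1498, 145.5726], 'ft_force': [-7.5562, 0.3136, 19.1879], 'width': 0.6396, 'grasp_force': 30.0578}
```

View pics/w5.png

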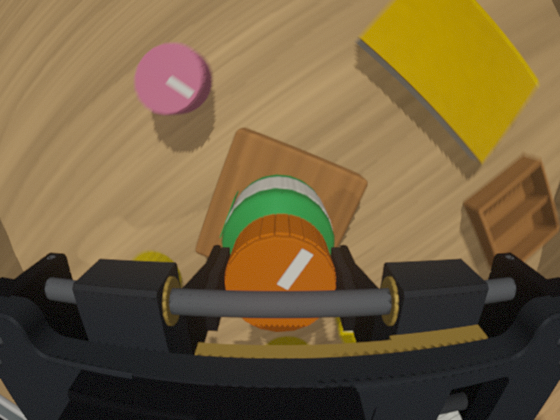

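The stripe at (295,270) keeps the same direction in the gripper's view as before the twist, so the cap turned with the tool. Lifting.

To row units: -0.09 m / 0.75 = -0.12, -0.085 m / 0.75 = -0.1133.

Emit:
{"fn": "move_tool", "kwargs": {"plan": [[[0, 0, -0.0133, 0, 0], [0, 0, -0.04, 0, 0], [0, 0, -0.0667, 0, 0], [0, 0, -0.0933, 0, 0], [0, 0, -0.1133, 0, 0], [0, 0, -0.12, 0, 0], [0, 0, -0.12, 0, 0], [0, 0, -0.12, 0, 0]]]}}

```text
time: 14.52
eef_pos: [0.4815, 0.1673, 0.1951]
ee_rot: [-179.9, -0.0, 145.0]
ft_force: [0.3, -1.2, -0.3]
width: 0.64
grasp_force: 30.0
```

Run:
```python
from h import *
for c in ("scene","top"):
    p=bot.read_camera(c); cv2.imwrite(f"pics/{c}6.png",p["frame"])
    for q in ("lamp_knob","lamp_pivot","bottle_neck","cap"):
        print(c,q,[(np.round(d["centre"],3).tolist(),round(d["score"],2)) for d in bot.landmark_of(p,q)[:4]])
p=bot.read_camera("scene")["frame"]
cv2.imwrite("pics/s6c.png",cv2.resize(p[100:300,150:420],None,fx=2.9,fy=2.9))
```

```text
scene lamp_knob [([0.749, -0.006, -0.003], 0.68), ([0.558, -0.27, 0.26], 0.59)]
scene lamp_pivot [([0.537, -0.154, 0.222], 0.8), ([0.461, 0.375, 0.006], 0.41)]
scene bottle_neck [([0.48, 0.163, 0.126], 0.7)]
scene cap [([0.469, 0.022, 0.0], 0.78), ([0.625, 0.078, 0.0], 0.69), ([0.616, 0.172, -0.003], 0.6), ([0.483, 0.168, 0.187], 0.56)]
top lamp_knob [([0.557, -0.267, 0.26], 0.57)]
top lamp_pivot [([0.536, -0.15, 0.228], 0.96)]
top bottle_neck []
top cap [([0.466, 0.028, 0.001], 0.95), ([0.622, 0.075, 0.0], 0.7), ([0.618, 0.171, 0.001], 0.6)]
```

View pics/s6c.png

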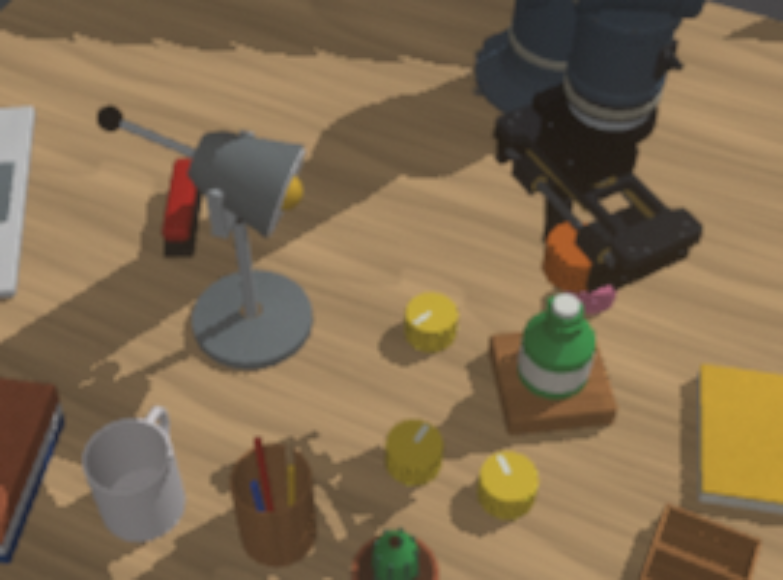

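The picture shows the orange cap at (570,258) held in the gripper above the open neck with its white seal at (566,305). The lamp is still aimed there and the bystanders haven't moved.

```bash
python3 -c "
from h import *
print(bot.close_job())"
```

```text
the job is handed in; nothing more can be done
None
```

The job is handed in, but no verdict came back: the lamp is aimed within about 5 mm of the neck (by camera estimate) and let go, and the cap was pressed, turned 80° anticlockwise and is held level about 6 cm above the neck, with nothing else on the desk visibly moved.

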